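# Hold a sign plank in the end-cap jig

### The job

Pull the orange sign plank up off the spring clips of its carrier rails, lay it face up on the plywood assembly jig with its long edge flush along the fence, and slide its end into the blue sprung end-cap nest until the nest is pushed in about half of its travel (a push of roughly 12 newtons), so that I can screw the cap on. Keep that push steady for a few seconds and finish while still holding the plank there in the gripper; never push the nest right to the end of its travel, and leave the grey plank, the tape roll, the tin and the screwdriver where they are.

Things in the scene. Friction and masses are not known exactly. Their poses are not given: they have to be found in the camera images.
- plank: Orange-faced sign plank, hollow aluminium, (all sizes in mm) 200 long (its x) x 46 wide (y) x 16 high, 0.15 to 0.31 kg. Origin: centre of its underside, z up. Ends and edges are alike. A groove 3 deep runs along each long edge, 6 to 12 above the underside; above and below it the flanks are flat, 46 apart. Grip it across the width at mid-length.
- grey_plank: An identical plank with a grey face, clipped on the same rails; leave it alone. Origin: centre of its underside.
- rails: Two aluminium carrier rails fixed to the bench, origin on the bench at their centre: (mm) each 24 wide, 190 long (y), 14 high, at x = -65 and 65; a 4 high plate joins them. Planks lie across them (plank x along this x), undersides at 14, in the bays y = -52 and 52 (orange in either); bay y = 0 is empty. Between the rails the fingers have room.
- bay (a point): Centre of the empty bay, on the height of the rail tops. At each rail a plank has a white sprung clip on either side (mm: leg 26 to 28 off its centre line, top 12 above the rail) whose nose hooks 2 into its edge groove: a straight pull up of about 10 N besides the weight, over some 4 mm, springs the four clips open.
- jig: Assembly jig fixed to the bench; origin on the bench, x points to the nest. Plywood bed (mm) 12 thick, x -135 to 165, y -55 to 50. Two fence pieces 12 high on it, x -95 to -45 and 45 to 95, faces at y = 23; a finger fits in the gap. A plank on the fence has y = 0, z = 12, and x = 0 when just touching the cap. Behind the nest a stop plate, x 150 to 158, 34 high.
- nest_face (a point): Centre of the face of the black end cap (mm: 46 wide, 15 high) in the blue nest block (56 wide, top 22 above the bed, 12 thick, its back 34 before the stop plate at rest); 8 above the bed; at rest at x = 100, y = 0 in the jig's frame; moves along the jig's x with the nest.
- nest (a joint): Travel of the sprung nest along the jig's x, in m: 0 at rest, 0.012 at its end, growing as it is pushed in. Spring of 2 N per mm, no preload, so 6 mm is 12 N.
- tape: Roll of blue tape lying flat, 80 mm diameter, 25 high. Origin: centre of its underside.
- tin: Small upright paint tin with a red label, 72 mm diameter, 85 high. Origin: centre of its underside.
- driver: Screwdriver with a red handle, lying on the bench beyond the work, about 190 mm long along its x, handle to -x.
Mind the look-alikes: they are no part of the job. Leave any turquoise look-alike of the plank alone.

How it is judged:
On the way, in this order (a step that is already met when the one before it is completed fails the run):
1. the orange plank is pulled off the clips and lifted clear of the rails (z of plank in the frame of rails above 0.045 m), for 0.1 s.
2. the plank lies on the jig along the fence and is pressed into the nest with 8 to 16 N for 2 s on end (contact force between plank and nest between 8 and 16 N and value of joint nest between 0.0038 and 0.0082 m and y of plank in the frame of jig between -0.002 and 0.002 m and z of plank in the frame of jig between 0.009 and 0.015 m and angle between the x axis of plank and the x axis of jig, either way round below 0.03 rad and angle between plank's own z axis and vertical below 0.06 rad), for 2 s.
At the end, for the whole second after the job is handed in: The gripper still holds the orange plank (over 3 N), at rest, face up on the jig bed (3 mm, 0.06 rad), edge on the fence (2 mm, 0.03 rad), pressing on the nest with 8 to 16 N, the nest 3.8 to 8.2 mm in, through the last second, as for 2 s on end before (all of step 2 and contact force between the fingers and plank above 3 N and linear speed of plank below 0.01 m/s); the arm keeps its last pose, push and grip.
It fails at once if the nest is pushed to the end of its travel (value of joint nest above 0.0113 m).
It fails at once if the grey plank is moved by more than 10 mm (distance of grey_plank from where it was at the start of the episode above 0.01 m).
It fails at once if the tape roll is moved by more than 15 mm (distance of tape from where it was at the start of the episode above 0.015 m).
It fails at once if the tin is moved by more than 15 mm (distance of tin from where it was at the start of the episode above 0.015 m).
It fails at once if the screwdriver is moved by more than 15 mm (distance of driver from where it was at the start of the episode above 0.015 m).
It also fails if it takes over 69 s, if anything falls off the work surface, if the arm or the gripper's body presses on something with over 40 N, if the wrist force passes 120 N, or if a joint passes its speed limit or range.

### The arm

A 7-joint arm with a two-finger parallel gripper is mounted at the origin on the work surface. World frame = base frame: x ahead of the robot, y to its left, z up, the work surface at z = 0. Lengths are in m, angles in rad, forces in N, time in s.
With the tool pointing down it reaches from about 0.425 to 0.925 m from the base axis. Payload 6.8 kg.
Tool frame: the origin (TCP) lies where the fingers leave the gripper's body, on its centre line; the fingertips stand 73 mm ahead of it and the grasp point (between the pads) lies 54 mm ahead of it; z points along the fingers, y is the line along which they close (so a half turn about z gives the same grasp; the last joint's range is limited). The gripper opens to 85 mm and grips with 20 to 120 N. Pads are 22 mm wide; open, the fingers measure 114 mm over their backs; the gripper's body (76 mm by 85 mm) begins 54 mm behind the grasp point. The pads swing forward as they close: fully open they stand 13 mm farther back than shut.
Start: joints at [1.018, 0.477, 0.022, 1.555, -0.011, 1.109, -0.083], TCP at [0.29, -0.609, 0.304] pointing down, gripper open.
Joint ranges: [-2.96, 2.96], [-0.34, 2.1], [-1.41, 1.46], [0.24, 2.44], [-1.37, 4.51], [0.17, 1.92], [-2.96, 2.96]. Speed limits (rad/s): [2.39, 2.39, 3.14, 3.14, 3.14, 3.14, 3.14].

### API

Orientations are given as a rotation vector (axis times angle).
In Python, from bench import r, grab_frame, camera_info gives the robot as it stands.
- The arm moves only by the shell command python3 -m pendant [OPENING] [FORCE], which reads ROWS from standard input. ROWS is a JSON list that holds a single list of rows (three levels of brackets), with 1 to 5 rows, each of 6 numbers: dx, dy, dz in shares of 0.5 m (1.0 is 0.5 m), then a rotation vector rx, ry, rz in parts of the range, where 1.0 means 90 degrees; each row is the pose to reach, as a shift and turn from the pose commanded when the command began, along the tool's axes at that moment; what a row does not reach only later rows make up. A row lasts 1/10 s, in which the tool goes at most 0.05 m and 0.15 rad, less where a joint would pass 70% of its speed; a pose out of reach is approached as far as the arm can. OPENING is the finger opening in m, set as the command begins (- or left out keeps the last). The fingers move at their own pace and stop on an object; FORCE is the grip in N (left out, the last holds). Time passes only in rows, so rows that do not move let the fingers close. It prints the time, the measured TCP pose, the force, the opening and the grip force at its end. Shift and turn numbers lie between -1 and 1, and a call with a number outside is refused. Input that does not fit is refused with a message, and nothing moves.
- r.get_obs(): the state, without advancing time (a new reading comes with each control period).
- grab_frame(name): name is "scene" or "top" or "wrist"; returns (picture, depth): 480x640x3 uint8, blue, green, red; 480x640 float32, m along the optical axis (not along the pixel's ray), 0 where there is no reading.
- camera_info(name): a dict with "camera_matrix" (3x3 intrinsics, pixels), "R" (3x3) and "t" (3): a world point X has camera coordinates R X + t. Camera axes: x right, y down, z forward; pixel columns grow to the right and rows downward; lengths in m; the calibration is good to about 2 mm. The wrist camera is an equidistant fisheye: a pixel r from the principal point sees the ray r / f radians off the axis. A picture is of the moment at which its call begins: read the wrist's pose just before it. camera_info takes no time and is no camera call; for the wrist camera it gives the pose at the moment of the call.
- r.hand_in(): hands the job in; it is judged then, once.
The state is a dict: "clock": time; "joints": joint angles; "qvel": joint speeds; "tau": joint torques, N m; "tcp_pos": TCP position; "orientation": TCP orientation; "contact_force": force on the tool from outside, world axes, zero at the start; "moment": the same for the moment, N m; "grip_width": finger opening in m; "gripper_force": force on a finger pad.
Only numpy, scipy, OpenCV 4.12 (cv2) and the standard library are available. Lean on these libraries where they do the work, as an engineer would, in place of code of your own. Each camera call takes 0.05 s, during which the arm holds its last target. There are 200 camera calls.

## Working session

There is one attempt and no reset: what is moved stays moved. The work goes in short steps, Python scripts to look and compute and a shell command to move; the robot and the scene stay as the last step left them, time stands still between calls to the robot, and variables do not carry over. Pictures are saved under pics/ and viewed, at most 10 in all, crops included, and the job is handed in when it is done.

```bash
ls; mkdir -p pics
cat > h.py <<'E'
import numpy as np, cv2
from bench import r, grab_frame, camera_info
def ray(name,uv,ci=None):
    ci=ci or camera_info(name); K=np.array(ci["camera_matrix"]);R=np.array(ci["R"]);t=np.array(ci["t"])
    x=(uv[0]-K[0,2])/K[0,0]; y=(uv[1]-K[1,2])/K[1,1]
    if name=="wrist":
        th=np.hypot(x,y); d=np.array([x/th*np.sin(th),y/th*np.sin(th),np.cos(th)]) if th>0 else np.array([0,0,1.])
    else: d=np.array([x,y,1.])
    return -R.T@t, R.T@d
def plane(name,uv,z,ci=None):
    o,d=ray(name,uv,ci); return o+d*(z-o[2])/d[2]
def pt(name,uv,dep,ci=None):
    o,d=ray(name,uv,ci); return o+d*dep   # depth along axis (pinhole)
def tri(rays):
    A=0;b=0
    for o,d in rays:
        d=d/np.linalg.norm(d);P=np.eye(3)-np.outer(d,d);A=A+P;b=b+P@o
    return np.linalg.solve(A,b)
E
python3 - <<'E'
from h import *
o=r.get_obs();print(o["clock"],o["tcp_pos"],o["orientation"],o["contact_force"],o["grip_width"])
for n in("scene","top"):
    im,d=grab_frame(n);np.savez(f"{n}0.npz",im=im,d=d);cv2.imwrite(f"pics/{n}0.png",im)
    c=camera_info(n);print(n,np.round(c["camera_matrix"],1).tolist(),np.round(c["R"],3).tolist(),np.round(c["t"],3))
E
```

```text
pics
0.0 [ 0.29023247 -0.60889344  0.30290456] [-3.06246159e+00 -6.92556185e-01  8.47769147e-04] [0.49097936 0.35726106 0.34959619] 0.08548494499416491
scene [[557.6, 0.0, 319.1], [0.0, 557.6, 232.7], [0.0, 0.0, 1.0]] [[-0.233, 0.972, 0.003], [0.609, 0.149, -0.779], [-0.758, -0.18, -0.627]] [ 0.125 -0.274  1.372]
top [[527.2, 0.0, 318.8], [0.0, 527.2, 230.9], [0.0, 0.0, 1.0]] [[-0.024, -1.0, 0.009], [-0.986, 0.022, -0.163], [0.162, -0.013, -0.987]] [-0.002  0.554  0.924]
```

View pics/top0.png

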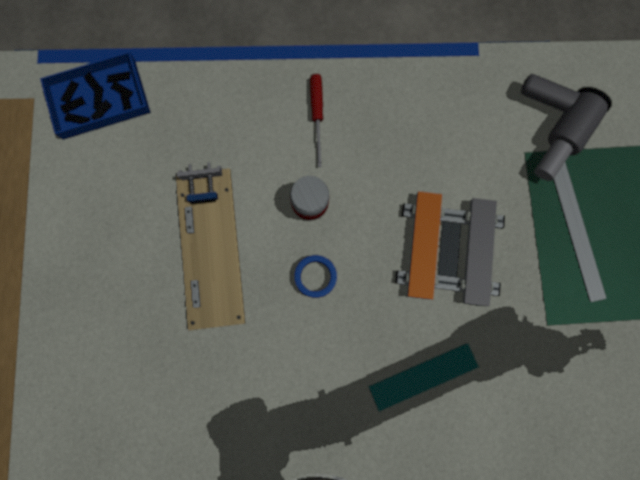

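View pics/scene0.png

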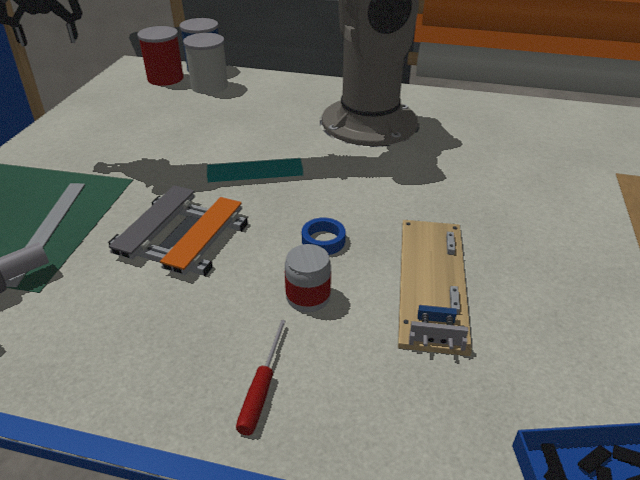

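The top view shows these candidates:
- Orange plank at (425,245): the target.
- Grey plank at (480,250).
- Turquoise look-alike at (425,377).
- Orange background roll in the scene view at (540,45), which isn't on the bench.

The jig is at (210,250), with its nest at (201,197), towards +x. I choose the plank at (425,245) and will check it in a close crop.

```bash
cat > m1.py <<'E'
from h import *
def quad(mask):
    cs,_=cv2.findContours(mask,cv2.RETR_EXTERNAL,cv2.CHAIN_APPROX_NONE); c=max(cs,key=cv2.contourArea)
    return c,cv2.minAreaRect(c)
R={}
for n,roi in(("top",(380,160,470,320)),("scene",(100,150,260,300))):
    z=np.load(f"{n}0.npz");im,d=z["im"],z["d"];hsv=cv2.cvtColor(im,cv2.COLOR_BGR2HSV)
    x0,y0,x1,y1=roi;m=np.zeros(im.shape[:2],np.uint8)
    m[y0:y1,x0:x1]=cv2.inRange(hsv,(5,150,60),(20,255,255))[y0:y1,x0:x1]
    c,_=quad(m);h=cv2.convexHull(c);q=cv2.approxPolyDP(h,8,True)[:,0].astype(float)
    mm=cv2.moments(c);cen=(mm["m10"]/mm["m00"],mm["m01"]/mm["m00"]);R[n]=cen
    if len(q)==4:
        a,b=q[2]-q[0],q[3]-q[1];s=np.linalg.solve(np.c_[a,-b],q[1]-q[0]);R[n]=tuple(q[0]+s[0]*a)
    ys,xs=np.nonzero(cv2.erode(m,np.ones((3,3))));P=np.array([pt(n,(u,v),d[v,u]) for u,v in zip(xs,ys)])
    print(n,q.tolist(),R[n],"depth med",P.mean(0),np.percentile(P[:,2],[5,50,95]))
    print([plane(n,p,.030).round(4).tolist() for p in q])
    P0=P[:,:2]-P[:,:2].mean(0);w,V=np.linalg.eigh(P0.T@P0);print("axis deg",np.degrees(np.arctan2(V[1,1],V[0,1])))
p=tri([ray(n,R[n]) for n in R]);print("plank top centre tri",p,[plane(n,R[n],.030) for n in R])
z=np.load("top0.npz");im,d=z["im"],z["d"];hsv=cv2.cvtColor(im,cv2.COLOR_BGR2HSV)
m=np.zeros(im.shape[:2],np.uint8);m[150:340,160:255]=cv2.inRange(hsv,(12,60,80),(28,255,255))[150:340,160:255]
m=cv2.morphologyEx(m,cv2.MORPH_OPEN,np.ones((3,3)));c,_=quad(m);q=cv2.approxPolyDP(cv2.convexHull(c),5,True)[:,0];print("bed",q.tolist(),[plane("top",p,.012).round(4).tolist() for p in q])
m=np.zeros(im.shape[:2],np.uint8);m[180:210,175:230]=cv2.inRange(hsv,(100,120,30),(125,255,255))[180:210,175:230]
c,rr=quad(m);print("nest",rr,cv2.boxPoints(rr).tolist(),plane("top",rr[0],.034))
for n,(u,v) in(("bed",(215,260)),("nest",(201,197))): print(n,pt("top",(u,v),d[v,u]))
for n,p in(("tin",(310,190)),("tape",(315,276)),("driver",(317,110))):print(n,plane("top",p,{"tin":.085,"tape":.025}.get(n,.01)))
a=cv2.resize(im[175:315,380:510],None,fx=3,fy=3,interpolation=2);b=cv2.resize(im[155:335,165:255],None,fx=2.33,fy=2.33,interpolation=2)
cv2.imwrite("pics/crop1.png",np.hstack([a,b[:420]] if b.shape[0]>=420 else [a,cv2.copyMakeBorder(b,0,420-b.shape[0],0,0,0)]))
E
python3 m1.py
```

```text
top [[419.0, 192.0], [440.0, 195.0], [431.0, 297.0], [408.0, 295.0]] (np.float64(424.77894736842103), np.float64(242.56578947368422)) depth med [ 0.52408585 -0.20973996  0.03523324] [0.0262708  0.02916579 0.03214616]
[[0.6263, -0.2061, 0.03], [0.6196, -0.2457, 0.03], [0.4284, -0.2174, 0.03], [0.433, -0.1753, 0.03]]
axis deg 167.9236711474278Traceback (most recent call last):
  File "m1.py", line 14, in <module>
    ys,xs=np.nonzero(cv2.erode(m,np.ones((3,3))));P=np.array([pt(n,(u,v),d[v,u]) for u,v in zip(xs,ys)])
                                                              ~~^^^^^^^^^^^^^^^^
  File "h.py", line 13, in pt
    o,d=ray(name,uv,ci); return o+d*dep   # depth along axis (pinhole)
        ~~~^^^^^^^^^^^^
  File "h.py", line 4, in ray
    ci=ci or camera_info(name); K=np.array(ci["camera_matrix"]);R=np.array(ci["R"]);t=np.array(ci["t"])
             ~~~~~~~~~~~^^^^^^
ValueError: time passes only in moves, steps and waits
```

```bash
sed -i 's/^def ray/CI={}\ndef ray/; s/ci=ci or camera_info(name);/\n    if ci is None:\n        if name not in CI: CI[name]=camera_info(name)\n        ci=CI[name]\n   /' h.py; sed -i 's/^ *K=np/    K=np/' h.py; python3 m1.py
```

```text
top [[419.0, 192.0], [440.0, 195.0], [431.0, 297.0], [408.0, 295.0]] (np.float64(424.77894736842103), np.float64(242.56578947368422)) depth med [ 0.52408585 -0.20973996  0.03523324] [0.0262708  0.02916579 0.03214616]
[[0.6263, -0.2061, 0.03], [0.6196, -0.2457, 0.03], [0.4284, -0.2174, 0.03], [0.433, -0.1753, 0.03]]
axis deg 167.9236711474278
scene [[240.0, 202.0], [183.0, 269.0], [160.0, 262.0], [220.0, 197.0]] (np.float64(203.27683615819208), np.float64(229.54237288135593)) depth med [ 0.54289528 -0.21154229  0.03217942] [0.02849141 0.03033235 0.03214903]
[[0.4366, -0.1772, 0.03], [0.6354, -0.2037, 0.03], [0.6285, -0.2477, 0.03], [0.4302, -0.2199, 0.03]]
axis deg -174.55982594109327
plank top centre tri [ 0.52964886 -0.21231278  0.02868676] [array([ 0.5293452 , -0.21165298,  0.03      ]), array([ 0.53115654, -0.21191962,  0.03      ])]
bed [[229, 169], [244, 322], [189, 329], [177, 180]] [[0.6841, 0.1564, 0.012], [0.3912, 0.1275, 0.012], [0.3808, 0.2287, 0.012], [0.6643, 0.2564, 0.012]]
nest ((201.4890594482422, 196.89588928222656), (6.385772228240967, 29.259397506713867), 83.9909896850586) [[186.60549926757812, 195.25205993652344], [215.70413208007812, 192.1890411376953], [216.37261962890625, 198.5397186279297], [187.27398681640625, 201.6027374267578]] [0.62463381 0.20419261 0.034     ]
bed [0.50806084 0.18286093 0.00718241]
nest [0.62524998 0.20582694 0.03062581]
tin [6.21053769e-01 1.81035192e-04 8.50000000e-02]
tape [ 0.47209869 -0.00553767  0.025     ]
driver [ 0.80193194 -0.01692972  0.01      ]
```

View pics/crop1.png

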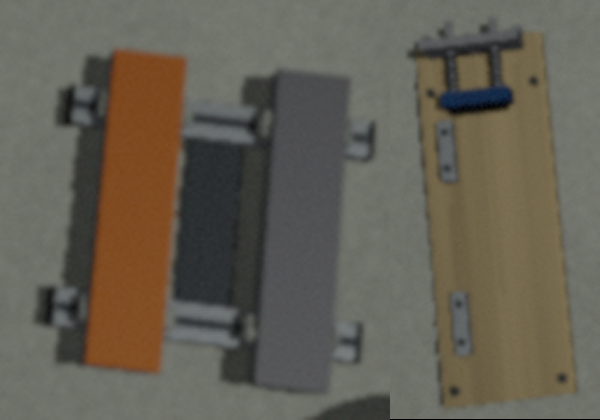

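The crop confirms it: the orange plank is in the left bay, with the empty bay and the grey plank to its right, and the jig's nest is at the top. Next I move above the plank.

```bash
cat > go.py <<'E'
import sys;from h import *
from scipy.spatial.transform import Rotation as Ro
# usage go.py x y z yawdeg : tool-axis shift to TCP target, pointing down with tool x at yaw
x,y,z,yaw=map(float,sys.argv[1:5]);o=r.get_obs();A=Ro.from_rotvec(o["orientation"]);a=np.radians(yaw)
B=Ro.from_matrix(np.array([[np.cos(a),np.sin(a),0],[np.sin(a),-np.cos(a),0],[0,0,-1]]))
d=A.inv().apply(np.array([x,y,z])-o["tcp_pos"]);w=(A.inv()*B).as_rotvec()
print(o["clock"],"d",d.round(4),"|d|",np.linalg.norm(d).round(3),"w",w.round(4))
E
python3 go.py .53 -.212 .25 -8.2
```

```text
0.1 d [ 0.3872 -0.2551  0.0534] |d| 0.467 w [-0.0016  0.0006  0.5879]
```

The manual's scale: shifts go in shares of 0.5 m and turns go in shares of 90 degrees. Converting my numbers, 0.2 m / 0.5 = 0.4, 0.16 m / 0.5 = 0.32, 0.3 rad / 1.5708 = 0.191.

```bash
echo '[[[0.08,-0.05,0.01,0,0,0.0382],[0.16,-0.1,0.02,0,0,0.0764],[0.24,-0.16,0.032,0,0,0.1146],[0.32,-0.21,0.042,0,0,0.1528],[0.4,-0.26,0.054,0,0,0.191]]]' | python3 -m pendant 0.085 40; python3 go.py .53 -.212 .25 -8.2
```

```text
clock: 0.6
tcp_pos: [0.4156, -0.404, 0.2765]
orientation: [-3.133, -0.223, 0.0]
contact_force: [-0.4, -0.4, -1.0]
grip_width: 0.0848
gripper_force: 0.0
0.6 d [ 0.1405 -0.1738  0.0266] |d| 0.225 w [-3.000e-04  2.000e-04  2.854e-01]
```

Scaled: -0.174 m / 0.5 = -0.348, 0.1405 m / 0.5 = 0.281, 0.285 rad / 1.5708 = 0.1814.

```bash
echo '[[[0.056,-0.07,0.01,0,0,0.0382],[0.112,-0.14,0.02,0,0,0.0764],[0.168,-0.21,0.032,0,0,0.1146],[0.224,-0.28,0.044,0,0,0.1528],[0.281,-0.348,0.0532,0,0,0.1814]]]' | python3 -m pendant; echo '[[[0,0,0,0,0,0],[0,0,0,0,0,0]]]' | python3 -m pendant
python3 - <<'E'
from h import *
import pickle
o=r.get_obs();ci=camera_info("wrist");im,d=grab_frame("wrist");cv2.imwrite("pics/w1.png",im);pickle.dump((o,ci,im,d),open("w1.pkl","wb"))
print(np.round(ci["camera_matrix"],1).tolist(),np.round(ci["R"],3).tolist(),-np.array(ci["R"]).T@ci["t"],o["tcp_pos"])
E
```

```text
clock: 1.1
tcp_pos: [0.5293, -0.2117, 0.2497]
orientation: [-3.133, 0.224, 0.001]
contact_force: [0.2, -1.5, 0.2]
grip_width: 0.0848
gripper_force: 0.0
clock: 1.3
tcp_pos: [0.5293, -0.2122, 0.2498]
orientation: [-3.134, 0.215, 0.002]
contact_force: [0.3, -1.4, -0.7]
grip_width: 0.085
gripper_force: 0.0
[[371.6, 0.0, 318.8], [0.0, 371.6, 235.0], [0.0, 0.0, 1.0]] [[-0.137, -0.991, -0.0], [-0.937, 0.13, 0.323], [-0.32, 0.044, -0.946]] [ 0.61115311 -0.22288063  0.31867456] [ 0.52927651 -0.21216206  0.24980485]
```

View pics/w1.png

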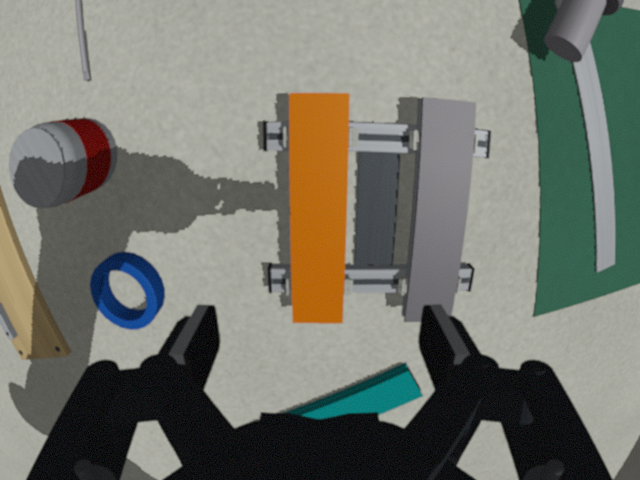

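The wrist view shows the orange plank at x 290–350, y 93–323. It is unobstructed, with the clips beside it at (270,135) and (275,275).

```bash
cat > wp.py <<'E'
import sys,pickle;from h import *
f,z=sys.argv[1],float(sys.argv[2]);o,ci,im,d=pickle.load(open(f,"rb"))
hsv=cv2.cvtColor(im,cv2.COLOR_BGR2HSV);m=cv2.inRange(hsv,(5,150,60),(20,255,255))
cs,_=cv2.findContours(m,cv2.RETR_EXTERNAL,cv2.CHAIN_APPROX_NONE);c=max(cs,key=cv2.contourArea)[:,0]
P=np.array([plane("wrist",p,z,ci)[:2] for p in c]).astype(np.float32)
(cx,cy),(w,h),a=cv2.minAreaRect(P);print("rect",cx,cy,w,h,a,"n",len(P))
mm=cv2.moments(P.reshape(-1,1,2));print("centroid",mm["m10"]/mm["m00"],mm["m01"]/mm["m00"])
Q=np.array([plane("wrist",p,z,ci)[:2] for p in np.argwhere(m)[::7,::-1]]);Q=Q-Q.mean(0);V=np.linalg.eigh(Q.T@Q)[1][:,1];print("yaw",np.degrees(np.arctan(V[1]/V[0])))
E
python3 wp.py w1.pkl .030
python3 - <<'E'
import pickle;from h import *
o,ci,im,d=pickle.load(open("w1.pkl","rb"))
# triangulate plank centre: wrist face centre vs scene & top centres
c=lambda n,uv:ray(n,uv,ci if n=="wrist" else None)
from h import plane
print("depth at plank",d[210,318], d[210,250])
import cv2
hsv=cv2.cvtColor(im,cv2.COLOR_BGR2HSV);m=cv2.inRange(hsv,(5,150,60),(20,255,255))
top=[(290,93.5),(349,93.5),(343,322),(293,322)]
for p,q in zip(top,[(419,192),(440,195),(431,297),(408,295)]):print(tri([c("wrist",p),c("top",q)]).round(4))
E
python3 go.py .53 -.212 .16 -8
```

```text
rect 0.5283963084220886 -0.21058319509029388 0.045711927115917206 0.19718976318836212 81.69136810302734 n 560
centroid 0.5287953363052504 -0.21044740121039052
yaw -7.86722056320095
depth at plank 0.29905412 0.329377
[ 0.6273 -0.2045  0.033 ]
[ 0.6234 -0.2493  0.0144]
[ 0.428  -0.2186  0.0299]
[ 0.4332 -0.1749  0.0297]
1.35 d [ 0.0013 -0.0021  0.09  ] |d| 0.09 w [ 0.0005  0.001  -0.0001]
```

Scaled: 0.165 m / 0.5 = 0.33, 0.145 m / 0.5 = 0.29.

```bash
echo '[[[0,-0.002,0.08,0,0,0],[0,-0.002,0.16,0,0,0],[0,-0.002,0.24,0,0,0],[0,-0.002,0.29,0,0,0],[0,-0.002,0.33,0,0,0]]]' | python3 -m pendant; echo '[[[0,0,0,0,0,0],[0,0,0,0,0,0]]]' | python3 -m pendant; python3 go.py .529 -.211 .085 -8
```

```text
clock: 1.85
tcp_pos: [0.5272, -0.2146, 0.0834]
orientation: [3.133, -0.225, -0.004]
contact_force: [-0.3, 0.0, -0.0]
grip_width: 0.085
gripper_force: 0.0
clock: 2.05
tcp_pos: [0.5286, -0.2141, 0.0856]
orientation: [3.133, -0.223, -0.001]
contact_force: [-0.1, 0.3, 0.4]
grip_width: 0.0851
gripper_force: 0.0
2.05 d [-0.     -0.0031  0.0006] |d| 0.003 w [ 0.0007  0.0004 -0.0028]
```

Scaled: -0.003 m / 0.5 = -0.006.

```bash
echo '[[[0,-0.006,0,0,0,0],[0,-0.006,0,0,0,0]]]' | python3 -m pendant; echo '[[[0,0,0,0,0,0],[0,0,0,0,0,0],[0,0,0,0,0,0]]]' | python3 -m pendant 0.05 30;  echo '[[[0,0,0,0,0,0],[0,0,0,0,0,0]]]' | python3 -m pendant ; python3 go.py .529 -.211 .085 -8
python3 - <<'E'
from h import *
im,d=grab_frame("wrist");cv2.imwrite("pics/w2.png",im)
E
```

```text
clock: 2.25
tcp_pos: [0.5303, -0.2096, 0.0867]
orientation: [3.134, -0.22, 0.004]
contact_force: [0.1, 0.9, -0.4]
grip_width: 0.0851
gripper_force: 0.0
clock: 2.55
tcp_pos: [0.5297, -0.2096, 0.0856]
orientation: [3.134, -0.22, 0.001]
contact_force: [-0.4, -0.1, 0.6]
grip_width: 0.0502
gripper_force: 0.0
clock: 2.75
tcp_pos: [0.5295, -0.2095, 0.0853]
orientation: [3.134, -0.22, -0.0]
contact_force: [-0.8, 0.4, -0.5]
grip_width: 0.0499
gripper_force: 0.0
2.75 d [-0.0003  0.0015  0.0003] |d| 0.002 w [ 0.      0.     -0.0006]
```

View pics/w2.png

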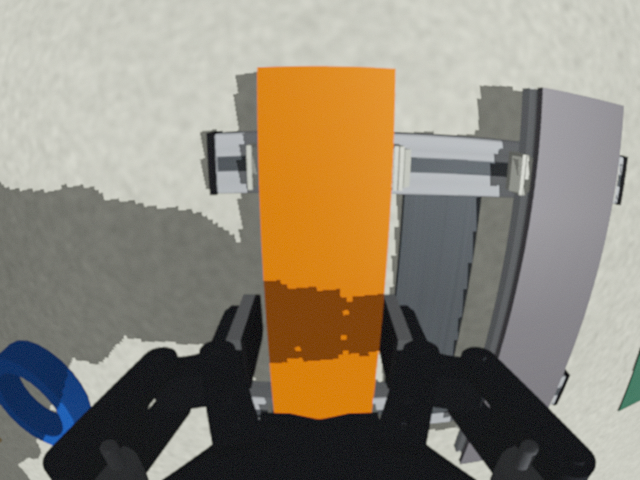

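The fingers straddle the plank at mid-length, about 1.5 mm off centre, with the plank slightly to the right. I'll centre and grip.

Scaled: 0.0015 m / 0.5 = 0.003.

```bash
echo '[[[0,0.003,0,0,0,0],[0,0.003,0,0,0,0]]]' | python3 -m pendant;echo '[[[0,0,0,0,0,0],[0,0,0,0,0,0],[0,0,0,0,0,0],[0,0,0,0,0,0]]]' | python3 -m pendant 0.03 70; echo '[[[0,0,-0.002,0,0,0],[0,0,-0.004,0,0,0],[0,0,-0.006,0,0,0],[0,0,-0.008,0,0,0],[0,0,-0.01,0,0,0]]]' | python3 -m pendant; echo '[[[0,0,-0.002,0,0,0],[0,0,-0.004,0,0,0],[0,0,-0.006,0,0,0],[0,0,-0.01,0,0,0],[0,0,-0.016,0,0,0]]]' | python3 -m pendant
```

```text
clock: 3.0
tcp_pos: [0.5293, -0.2113, 0.0853]
orientation: [3.134, -0.221, -0.0]
contact_force: [0.7, -0.5, 0.4]
grip_width: 0.0501
gripper_force: 0.0
clock: 3.4
tcp_pos: [0.5293, -0.2113, 0.0857]
orientation: [3.134, -0.221, 0.0]
contact_force: [-1.3, -0.3, 5.2]
grip_width: 0.0442
gripper_force: 71.5
clock: 3.9
tcp_pos: [0.5283, -0.2107, 0.0893]
orientation: [-3.133, 0.22, 0.004]
contact_force: [-0.8, 0.2, -6.8]
grip_width: 0.0441
gripper_force: 73.8
clock: 4.4
tcp_pos: [0.53, -0.2111, 0.0991]
orientation: [3.134, -0.22, 0.003]
contact_force: [-0.9, -0.0, -1.6]
grip_width: 0.0439
gripper_force: 74.3
```

Scaled: -0.11 m / 0.5 = -0.22, -0.1 m / 0.5 = -0.2.

```bash
echo '[[[0,0,-0.04,0,0,0],[0,0,-0.1,0,0,0],[0,0,-0.16,0,0,0],[0,0,-0.2,0,0,0],[0,0,-0.22,0,0,0]]]' | python3 -m pendant; echo '[[[0,0,0,0,0,0],[0,0,0,0,0,0]]]' | python3 -m pendant;python3 - <<'E'
from h import *
import pickle
o=r.get_obs();print(o["contact_force"],o["tcp_pos"]);ci=camera_info("wrist");im,d=grab_frame("wrist");cv2.imwrite("pics/w3.png",im);pickle.dump((o,ci,im,d),open("w3.pkl","wb"))
for u,v in((270,120),(370,120),(320,100),(320,250)):print((u,v),d[v,u])
E
```

```text
clock: 4.9
tcp_pos: [0.5305, -0.2111, 0.211]
orientation: [3.133, -0.22, 0.007]
contact_force: [1.0, -0.8, -2.4]
grip_width: 0.0442
gripper_force: 74.3
clock: 5.1
tcp_pos: [0.5289, -0.2107, 0.2076]
orientation: [-3.134, 0.22, 0.001]
contact_force: [-0.6, -0.3, -2.5]
grip_width: 0.0443
gripper_force: 74.3
[-0.60179664 -0.29656946 -2.45618109] [ 0.52893936 -0.21070697  0.20758038]
(270, 120) 0.119676836
(370, 120) 0.120303646
(320, 100) 0.11885162
(320, 250) 0.13419625
```

View pics/w3.png

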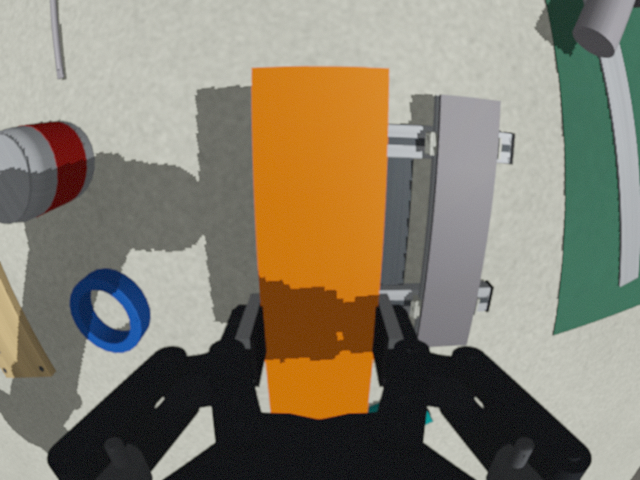

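The plank is free of the clips; it spans (252–388, 68–410) and sits level in the gripper. The grey plank is undisturbed. Next I measure the plank in the tool frame and plan the transfer.

```bash
cat > held.py <<'E'
import sys,pickle;from h import *
from scipy.spatial.transform import Rotation as Ro
o,ci,im,d=pickle.load(open(sys.argv[1],"rb"));A=Ro.from_rotvec(o["orientation"])
hsv=cv2.cvtColor(im,cv2.COLOR_BGR2HSV);m=cv2.inRange(hsv,(5,150,60),(20,255,255));m=cv2.erode(m,np.ones((5,5)));m[270:]=0
P=[]
for v,u in np.argwhere(m)[::5]:
    if d[v,u]>0:
        c,q=ray("wrist",(u,v),ci);zc=(np.array(ci["R"])@q)[2];P.append(c+q*d[v,u]/zc)
T=A.inv().apply(np.array(P)-o["tcp_pos"]);C=np.c_[T[:,:2],np.ones(len(T))];s=np.linalg.lstsq(C,T[:,2],rcond=None)[0]
print("top plane in tool: tiltx,tilty,z0",s,"xy range",T.min(0),T.max(0))
zt=o["tcp_pos"][2]-s[2]
m=cv2.inRange(hsv,(5,150,60),(20,255,255));cs,_=cv2.findContours(m,cv2.RETR_EXTERNAL,cv2.CHAIN_APPROX_NONE);c=max(cs,key=cv2.contourArea)[:,0]
W=np.array([plane("wrist",p,zt,ci) for p in c if p[1]<285]);L=A.inv().apply(W-o["tcp_pos"])
f=L[L[:,0]>L[:,0].max()-.004];l=L[(L[:,1]<-.015)&(L[:,0]<.085)];rr=L[(L[:,1]>.015)&(L[:,0]<.085)]
a=np.polyfit(l[:,0],l[:,1],1);b=np.polyfit(rr[:,0],rr[:,1],1)
print("front end x",np.median(f[:,0]),"left/right edge y=kx+c",a,b,"zt",zt)
E
python3 held.py w3.pkl; python3 go.py .5005 .188 .205 5.7
```

```text
top plane in tool: tiltx,tilty,z0 [-4.61696593e-04 -3.80841384e-05  5.68288007e-02] xy range [ 0.02600596 -0.02257074  0.05463652] [0.09787033 0.02193169 0.05923538]
front end x 0.09821911969589225 left/right edge y=kx+c [ 0.00366721 -0.02330406] [-0.00158691  0.02246811] zt 0.15075157463400304
5.15 d [-0.0835 -0.3909  0.0024] |d| 0.4 w [-0.0006  0.002  -0.2395]
```

Scaled: -0.196 m / 0.5 = -0.392, -0.156 m / 0.5 = -0.312, -0.12 rad / 1.5708 = -0.0764.

```bash
echo '[[[-0.016,-0.078,0,0,0,-0.0153],[-0.034,-0.156,0,0,0,-0.0306],[-0.05,-0.234,0,0,0,-0.0458],[-0.066,-0.312,0,0,0,-0.0611],[-0.084,-0.392,0,0,0,-0.0764]]]' | python3 -m pendant; echo '[[[0,-0.08,0,0,0,-0.0153],[0,-0.16,0,0,0,-0.0306],[-0.01,-0.24,0,0,0,-0.0458],[-0.02,-0.3,0,0,0,-0.0611],[-0.03,-0.36,0,0,0,-0.0764]]]' | python3 -m pendant;echo '[[[0,0,0,0,0,0],[0,0,0,0,0,0]]]' | python3 -m pendant; python3 go.py .5005 .188 .205 5.7
python3 - <<'E'
from h import *
import pickle
o=r.get_obs();ci=camera_info("wrist");im,d=grab_frame("wrist");cv2.imwrite("pics/w4.png",im);pickle.dump((o,ci,im,d),open("w4.pkl","wb"))
E
```

```text
clock: 5.65
tcp_pos: [0.5143, -0.0097, 0.207]
orientation: [3.141, -0.031, -0.003]
contact_force: [-0.0, -0.0, -2.7]
grip_width: 0.0439
gripper_force: 74.3
clock: 6.15
tcp_pos: [0.5027, 0.1707, 0.2069]
orientation: [3.137, 0.16, -0.004]
contact_force: [0.8, 0.3, -2.2]
grip_width: 0.0442
gripper_force: 74.3
clock: 6.35
tcp_pos: [0.503, 0.1697, 0.2071]
orientation: [3.137, 0.16, -0.004]
contact_force: [0.0, -0.6, -1.9]
grip_width: 0.0441
gripper_force: 74.3
6.35 d [-0.0006 -0.0185  0.0021] |d| 0.019 w [0.0005 0.0023 0.0021]
```

View pics/w4.png

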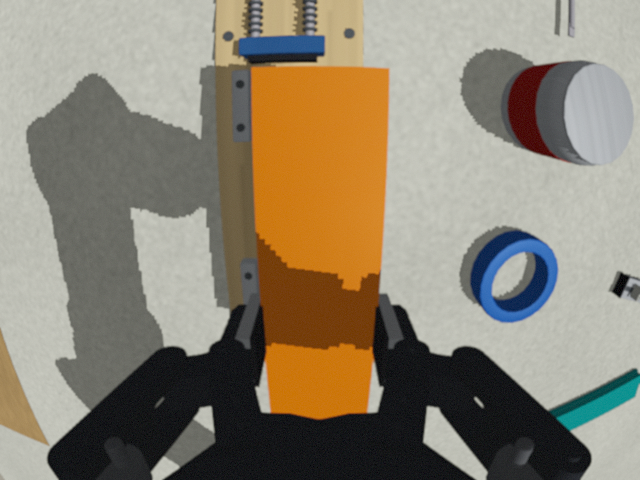

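In this view the nest's blue top is at (240–324, 37–55), the fence pieces are at (241,105) and (249,283), and the bed's left edge is near x=216. I'll refine the jig pose from these.

```bash
python3 - <<'E'
import pickle;from h import *
o,ci,im,d=pickle.load(open("w4.pkl","rb"));hsv=cv2.cvtColor(im,cv2.COLOR_BGR2HSV)
m=np.zeros(im.shape[:2],np.uint8);m[25:70,225:340]=cv2.inRange(hsv,(100,150,110),(125,255,255))[25:70,225:340]
print("nest V col",hsv[30:68:2,280].tolist())
c=max(cv2.findContours(m,0,1)[0],key=cv2.contourArea)[:,0];W=np.array([plane("wrist",p,.034,ci)[:2] for p in c]).astype(np.float32)
rr=cv2.minAreaRect(W);print("nest top",rr,cv2.boxPoints(rr).tolist())
# fence: dark grey strips
print("row 105",[(u,*hsv[105,u]) for u in range(226,256,2)])
print("row 283",[(u,*hsv[283,u]) for u in range(226,264,2)])
for uv in((241,86),(241,127),(249,276)):print("screw",plane("wrist",uv,.024,ci))
v,u=46,282;cc,q=ray("wrist",(u,v),ci);print("nest depth z",cc+q*d[v,u]/(np.array(ci["R"])@q)[2]);
for u,v in((241,105),(340,20),(226,150)):
  cc,q=ray("wrist",(u,v),ci);print((u,v),cc+q*d[v,u]/(np.array(ci["R"])@q)[2])
E
python3 held.py w4.pkl
```

```text
nest V col [[21, 80, 194], [20, 83, 193], [20, 81, 188], [113, 71, 130], [106, 179, 141], [106, 175, 140], [106, 167, 142], [106, 177, 141], [106, 180, 140], [106, 183, 139], [106, 171, 140], [106, 183, 121], [110, 134, 57], [155, 39, 39], [120, 19, 41], [0, 0, 25], [21, 99, 100], [21, 84, 188], [16, 138, 202]]
nest top ((0.6277915835380554, 0.20703482627868652), (0.010812521912157536, 0.05331526696681976), 5.509820938110352) [[0.619850754737854, 0.23305019736289978], [0.6249698400497437, 0.1799812614917755], [0.6357324123382568, 0.18101945519447327], [0.6306133270263672, 0.23408839106559753]]
row 105 [(226, np.uint8(19), np.uint8(96), np.uint8(112)), (228, np.uint8(20), np.uint8(95), np.uint8(115)), (230, np.uint8(20), np.uint8(95), np.uint8(115)), (232, np.uint8(21), np.uint8(33), np.uint8(101)), (234, np.uint8(115), np.uint8(15), np.uint8(99)), (236, np.uint8(99), np.uint8(18), np.uint8(98)), (238, np.uint8(105), np.uint8(11), np.uint8(97)), (240, np.uint8(100), np.uint8(8), np.uint8(97)), (242, np.uint8(105), np.uint8(16), np.uint8(98)), (244, np.uint8(107), np.uint8(18), np.uint
[... 1098 characters left out ...]
t8(93)), (260, np.uint8(13), np.uint8(213), np.uint8(116)), (262, np.uint8(14), np.uint8(227), np.uint8(118))]
screw [0.59927381 0.23246562 0.024     ]
screw [0.57115441 0.23020413 0.024     ]
screw [0.46149501 0.21918733 0.024     ]
nest depth z [0.62696548 0.20646197 0.03268543]
(241, 105) [0.58623673 0.23154631 0.02311842]
(340, 20) [0.65372208 0.17073488 0.01125761]
(226, 150) [0.55296926 0.24298609 0.01066388]
top plane in tool: tiltx,tilty,z0 [-0.00040028 -0.00057861  0.05682007] xy range [ 0.02613819 -0.02303376  0.05412535] [0.098456   0.02183242 0.05907271]
front end x 0.09844920597782808 left/right edge y=kx+c [ 0.00055176 -0.02338165] [0.00642342 0.02164313] zt 0.15025376906302979
```

Scaled: 0.112 m / 0.5 = 0.224, 0.09 m / 0.5 = 0.18, 0.004 rad / 1.5708 = 0.0025.

```bash
python3 go.py .5038 .190 .095 5.55; echo '[[[0,-0.02,0.02,0,0.0013,0.0025],[0,-0.04,0.06,0,0.0013,0.0025],[0.006,-0.0404,0.12,0,0.0013,0.0025],[0.006,-0.0404,0.18,0,0.0013,0.0025],[0.006,-0.0404,0.224,0,0.0013,0.0025]]]' | python3 -m pendant;echo '[[[0,0,0,0,0,0],[0,0,0,0,0,0]]]' | python3 -m pendant; python3 go.py .5038 .190 .0848 5.55
```

```text
6.4 d [ 0.0028 -0.0215  0.1122] |d| 0.114 w [0.001  0.0021 0.0026]
clock: 6.9
tcp_pos: [0.504, 0.1888, 0.0938]
orientation: [3.137, 0.148, 0.0]
contact_force: [-0.1, -0.0, -3.2]
grip_width: 0.044
gripper_force: 74.4
clock: 7.1
tcp_pos: [0.5047, 0.1893, 0.0959]
orientation: [3.138, 0.149, 0.001]
contact_force: [0.0, 0.3, -1.8]
grip_width: 0.0442
gripper_force: 74.2
7.1 d [-0.0008 -0.0008  0.0111] |d| 0.011 w [ 0.0004 -0.0009 -0.002 ]
```

Now lower it slowly onto the bed, watching the force.

Scaled: 0.009 m / 0.5 = 0.018, 0.008 m / 0.5 = 0.016, -0.002 rad / 1.5708 = -0.0013.

```bash
echo '[[[0,0,0.006,0,0,-0.0013],[0,0,0.012,0,0,-0.0013],[0,0,0.016,0,0,-0.0013],[0,0,0.018,0,0,-0.0013],[0,0,0.018,0,0,-0.0013]]]' | python3 -m pendant;echo '[[[0,0,0.001,0,0,0],[0,0,0.002,0,0,0],[0,0,0.003,0,0,0],[0,0,0.003,0,0,0]]]' | python3 -m pendant
```

```text
clock: 7.6
tcp_pos: [0.5048, 0.1896, 0.0874]
orientation: [-3.138, -0.153, -0.003]
contact_force: [-0.1, 0.1, -3.0]
grip_width: 0.0439
gripper_force: 74.2
clock: 8.0
tcp_pos: [0.5047, 0.1896, 0.0858]
orientation: [-3.138, -0.154, -0.003]
contact_force: [0.2, 0.0, -1.6]
grip_width: 0.0439
gripper_force: 74.2
```

Scaled: 0.001 m / 0.5 = 0.002, 0.0005 m / 0.5 = 0.001.

```bash
echo '[[[0,0,0.001,0,0,0],[0,0,0.002,0,0,0],[0,0,0.002,0,0,0]]]' | python3 -m pendant;echo '[[[0,0,0.001,0,0,0],[0,0,0.002,0,0,0],[0,0,0.002,0,0,0]]]' | python3 -m pendant
```

```text
clock: 8.3
tcp_pos: [0.5047, 0.1896, 0.0847]
orientation: [-3.138, -0.154, -0.003]
contact_force: [0.5, -0.7, -1.8]
grip_width: 0.044
gripper_force: 74.2
clock: 8.6
tcp_pos: [0.5048, 0.1896, 0.0838]
orientation: [-3.138, -0.153, -0.003]
contact_force: [-0.3, -0.2, -2.3]
grip_width: 0.0439
gripper_force: 74.4
```

Scaled: 0.001 m / 0.5 = 0.002, 0.0005 m / 0.5 = 0.001.

```bash
echo '[[[0,0,0.001,0,0,0],[0,0,0.002,0,0,0],[0,0,0.002,0,0,0]]]' | python3 -m pendant;echo '[[[0,0,0.001,0,0,0],[0,0,0.002,0,0,0],[0,0,0.002,0,0,0]]]' | python3 -m pendant
```

```text
clock: 8.9
tcp_pos: [0.5048, 0.1897, 0.0837]
orientation: [3.138, 0.153, 0.004]
contact_force: [-2.9, -0.9, 9.7]
grip_width: 0.0442
gripper_force: 75.6
clock: 9.2
tcp_pos: [0.5048, 0.1897, 0.0837]
orientation: [3.138, 0.153, 0.004]
contact_force: [-5.5, -1.9, 20.4]
grip_width: 0.0442
gripper_force: 76.8
```

Scaled: -0.0015 m / 0.5 = -0.003.

```bash
echo '[[[0,0,-0.003,0,0,0],[0,0,-0.003,0,0,0]]]' | python3 -m pendant;echo '[[[0,-0.002,0,0,0,0],[0,-0.004,0,0,0,0],[0,-0.004,0,0,0,0]]]' | python3 -m pendant;echo '[[[0,-0.002,0,0,0,0],[0,-0.003,0,0,0,0],[0,-0.003,0,0,0,0]]]' | python3 -m pendant
```

```text
clock: 9.4
tcp_pos: [0.505, 0.1897, 0.0837]
orientation: [-3.138, -0.154, -0.004]
contact_force: [-0.6, -0.7, 6.3]
grip_width: 0.0443
gripper_force: 75.3
clock: 9.7
tcp_pos: [0.505, 0.1901, 0.0837]
orientation: [3.136, 0.152, 0.003]
contact_force: [-0.7, -4.8, 9.4]
grip_width: 0.0438
gripper_force: 75.5
clock: 10.0
tcp_pos: [0.5052, 0.1915, 0.0837]
orientation: [3.136, 0.151, 0.004]
contact_force: [-1.9, -5.2, 7.1]
grip_width: 0.044
gripper_force: 75.4
```

Scaled: -0.001 m / 0.5 = -0.002, -0.0005 m / 0.5 = -0.001.

```bash
echo '[[[0,0,-0.0008,0,0,0],[0,-0.001,-0.0008,0,0,0],[0,-0.002,-0.0008,0,0,0],[0,-0.002,-0.0008,0,0,0]]]' | python3 -m pendant;echo '[[[0,-0.001,0,0,0,0],[0,-0.002,0,0,0,0],[0,-0.002,0,0,0,0]]]' | python3 -m pendant;echo '[[[0,-0.001,0,0,0,0],[0,-0.002,0,0,0,0],[0,-0.002,0,0,0,0]]]' | python3 -m pendant
```

```text
clock: 10.4
tcp_pos: [0.5046, 0.1941, 0.0837]
orientation: [-3.138, -0.154, -0.004]
contact_force: [0.1, -2.6, 3.2]
grip_width: 0.0438
gripper_force: 74.9
clock: 10.7
tcp_pos: [0.5045, 0.1945, 0.0838]
orientation: [3.137, 0.153, 0.004]
contact_force: [0.7, -4.2, 3.5]
grip_width: 0.0441
gripper_force: 75.0
clock: 11.0
tcp_pos: [0.5045, 0.1946, 0.0838]
orientation: [3.136, 0.153, 0.003]
contact_force: [2.3, -7.0, 5.8]
grip_width: 0.0441
gripper_force: 75.1
```

Scaled: 0.014 m / 0.5 = 0.028, 0.011 m / 0.5 = 0.022.

```bash
echo '[[[0.006,0.0006,0,0,0,0],[0.014,0.0006,0,0,0,0],[0.022,0.0006,0,0,0,0],[0.028,0.0006,0,0,0,0],[0.028,0.0006,0,0,0,0]]]' | python3 -m pendant; echo '[[[0.002,0,0,0,0,0],[0.004,0,0,0,0,0],[0.004,0,0,0,0,0]]]' | python3 -m pendant; echo '[[[0.002,0,0,0,0,0],[0.004,0,0,0,0,0],[0.004,0,0,0,0,0]]]' | python3 -m pendant
python3 - <<'E'
from h import *
import pickle
o=r.get_obs();print(o["tcp_pos"],o["contact_force"],o["moment"]);ci=camera_info("wrist");im,d=grab_frame("wrist");cv2.imwrite("pics/w5.png",im);pickle.dump((o,ci,im,d),open("w5.pkl","wb"))
E
```

```text
clock: 11.5
tcp_pos: [0.5134, 0.1958, 0.0837]
orientation: [3.133, 0.155, -0.012]
contact_force: [-15.8, -8.4, 23.5]
grip_width: 0.0438
gripper_force: 77.0
clock: 11.8
tcp_pos: [0.5148, 0.1959, 0.0836]
orientation: [3.133, 0.156, -0.014]
contact_force: [-17.2, -7.9, 26.1]
grip_width: 0.0439
gripper_force: 77.1
clock: 12.1
tcp_pos: [0.5169, 0.1961, 0.0837]
orientation: [3.133, 0.156, -0.014]
contact_force: [-16.9, -8.9, 24.8]
grip_width: 0.0441
gripper_force: 77.1
[0.51687785 0.19614686 0.08366017] [-16.9483523   -8.89845538  24.77139023] [-1.36241813  3.48149884  0.27242963]
```

View pics/w5.png

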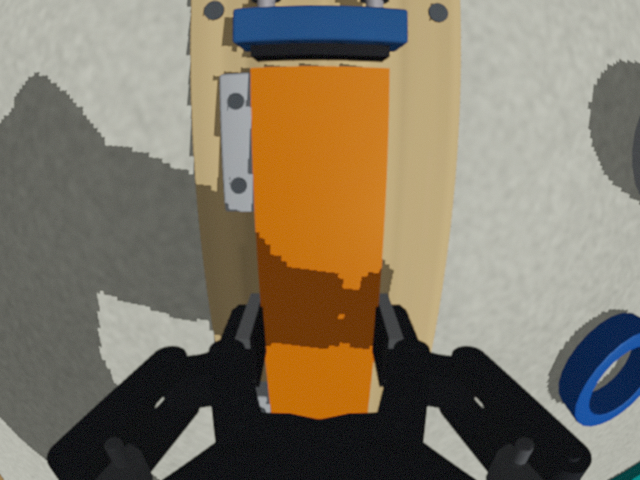

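The plank lies against the fence piece at (237,140) and its end is just short of the black cap, with a gap of about 8 px at y≈63. Bed drag is high because of excess down-force, so I'll ease off in z.

Scaled: -0.0015 m / 0.5 = -0.003, -0.001 m / 0.5 = -0.002.

```bash
echo '[[[0,0,-0.002,0,0,0],[0,0,-0.003,0,0,0],[0,0,-0.003,0,0,0]]]' | python3 -m pendant; echo '[[[0,0,-0.001,0,0,0],[0,0,-0.001,0,0,0]]]' | python3 -m pendant; python3 held.py w5.pkl
python3 - <<'E'
from h import *
import pickle
o,ci,im,d=pickle.load(open("w5.pkl","rb"))
print("jig nest top back/front edge, cap front edge, plank front edge")
for v,z in((8,.034),(41,.034),(59,.027),(68,.028)):print(plane("wrist",(320,v),z,ci))
print([tuple(cv2.cvtColor(im,cv2.COLOR_BGR2HSV)[v,320]) for v in range(34,72,2)])
E
```

```text
clock: 12.45
tcp_pos: [0.52, 0.1963, 0.0841]
orientation: [3.135, 0.155, -0.004]
contact_force: [-2.6, -5.1, 0.4]
grip_width: 0.0442
gripper_force: 74.4
clock: 12.65
tcp_pos: [0.5203, 0.1963, 0.0845]
orientation: [3.135, 0.155, -0.003]
contact_force: [-2.6, -5.3, -3.5]
grip_width: 0.044
gripper_force: 74.2
top plane in tool: tiltx,tilty,z0 [-0.00946944  0.00398629  0.05672814] xy range [ 0.02602366 -0.02283452  0.05387611] [0.09829921 0.02188648 0.05840969]
front end x 0.09844255509318535 left/right edge y=kx+c [ 0.00641029 -0.02360383] [0.00029201 0.02225214] zt 0.026932032117021568
jig nest top back/front edge, cap front edge, plank front edge
[0.63268309 0.20776052 0.034     ]
[0.62169008 0.20667365 0.034     ]
[0.61682034 0.20613966 0.027     ]
[0.61365053 0.20583301 0.028     ]
[(np.uint8(106), np.uint8(182), np.uint8(133)), (np.uint8(107), np.uint8(173), np.uint8(131)), (np.uint8(107), np.uint8(181), np.uint8(117)), (np.uint8(107), np.uint8(172), np.uint8(77)), (np.uint8(106), np.uint8(171), np.uint8(58)), (np.uint8(135), np.uint8(15), np.uint8(35)), (np.uint8(70), np.uint8(23), np.uint8(33)), (np.uint8(110), np.uint8(40), np.uint8(38)), (np.uint8(130), np.uint8(20), np.uint8(39)), (np.uint8(108), np.uint8(34), np.uint8(38)), (np.uint8(80), np.uint8(33), np.uint8(23)), (np.uint8(70), np.uint8(48), np.uint8(16)), (np.uint8(26), np.uint8(78), np.uint8(26)), (np.uint8(20), np.uint8(90), np.uint8(147)), (np.uint8(21), np.uint8(85), np.uint8(188)), (np.uint8(20), np.uint8(87), np.uint8(185)), (np.uint8(15), np.uint8(163), np.uint8(186)), (np.uint8(16), np.uint8(221), np.uint8(200)), (np.uint8(16), np.uint8(219), np.uint8(200))]
```

Scaled: 0.002 m / 0.5 = 0.004, 0.001 m / 0.5 = 0.002.

```bash
echo '[[[0.002,0,0,0,0,0],[0.004,0,0,0,0,0],[0.004,0,0,0,0,0]]]' | python3 -m pendant;echo '[[[0.002,0,0,0,0,0],[0.004,0,0,0,0,0],[0.004,0,0,0,0,0]]]' | python3 -m pendant
```

```text
clock: 12.95
tcp_pos: [0.5217, 0.1965, 0.0844]
orientation: [3.135, 0.155, -0.005]
contact_force: [-3.7, -5.4, -1.5]
grip_width: 0.044
gripper_force: 74.3
clock: 13.25
tcp_pos: [0.5229, 0.1966, 0.0842]
orientation: [3.135, 0.155, -0.008]
contact_force: [-6.2, -4.6, 0.3]
grip_width: 0.0442
gripper_force: 74.4
```

The manual's scale: shifts go in shares of 0.5 m and turns go in shares of 90 degrees. Converting my numbers, 0.003 m / 0.5 = 0.006, 0.002 m / 0.5 = 0.004.

```bash
echo '[[[0.002,0,-0.0004,0,0,0],[0.004,0,-0.0006,0,0,0],[0.006,0,-0.0006,0,0,0],[0.006,0,-0.0006,0,0,0]]]' | python3 -m pendant;echo '[[[0.002,0,-0.0004,0,0,0],[0.004,0,-0.0004,0,0,0],[0.004,0,-0.0004,0,0,0]]]' | python3 -m pendant
python3 - <<'E'
from h import *
import pickle
o=r.get_obs();ci=camera_info("wrist");im,d=grab_frame("wrist");pickle.dump((o,ci,im,d),open("w6.pkl","wb"))
print(o["tcp_pos"],o["contact_force"])
hsv=cv2.cvtColor(im,cv2.COLOR_BGR2HSV)
c=[v for v in range(0,70) if 95<hsv[v,320,0]<125 and hsv[v,320,1]>120 and hsv[v,320,2]>100];print(c[:1],c[-1:])
for v in (c[0],c[-1]):print(plane("wrist",(320,v),.034,ci))
print([tuple(map(int,hsv[v,320])) for v in range(36,72,2)])
E
python3 held.py w6.pkl
```

```text
clock: 13.65
tcp_pos: [0.5247, 0.1968, 0.0841]
orientation: [3.134, 0.155, -0.012]
contact_force: [-8.6, -5.7, 2.0]
grip_width: 0.0442
gripper_force: 74.6
clock: 13.95
tcp_pos: [0.5258, 0.197, 0.0841]
orientation: [3.133, 0.156, -0.014]
contact_force: [-10.4, -5.2, 1.9]
grip_width: 0.0444
gripper_force: 74.6
[0.52584241 0.19698542 0.08406343] [-10.36198582  -5.2190372    1.93361497]
[18] [51]
[0.63833536 0.20827764 0.034     ]
[0.6274397  0.20720002 0.034     ]
[(106, 178, 132), (107, 179, 134), (107, 180, 133), (107, 176, 133), (106, 173, 134), (106, 184, 132), (106, 171, 134), (106, 191, 116), (108, 174, 79), (108, 133, 48), (135, 15, 34), (0, 0, 37), (80, 22, 35), (135, 27, 38), (7, 114, 58), (15, 216, 175), (16, 228, 200), (16, 218, 200)]
top plane in tool: tiltx,tilty,z0 [-1.22350709e-02 -4.49010117e-05  5.68501564e-02] xy range [ 0.02624131 -0.02280533  0.05357284] [0.09848558 0.02189612 0.05843651]
front end x 0.09891678660849752 left/right edge y=kx+c [ 0.00268788 -0.02344596] [0.00028133 0.0222384 ] zt 0.02721327658941646
```

Scaled: 0.0014 m / 0.5 = 0.0028, 0.001 m / 0.5 = 0.002.

```bash
echo '[[[0.001,0,-0.0002,0,0,0],[0.002,0,-0.0002,0,0,0],[0.0028,0,-0.0002,0,0,0],[0.0028,0,-0.0002,0,0,0]]]' | python3 -m pendant;echo '[[[0,0,0,0,0,0],[0,0,0,0,0,0],[0,0,0,0,0,0],[0,0,0,0,0,0],[0,0,0,0,0,0]]]' | python3 -m pendant
python3 - <<'E'
from h import *
import pickle
o=r.get_obs();ci=camera_info("wrist");im,d=grab_frame("wrist");cv2.imwrite("pics/w7.png",im);pickle.dump((o,ci,im,d),open("w7.pkl","wb"))
print(o["tcp_pos"],o["contact_force"])
hsv=cv2.cvtColor(im,cv2.COLOR_BGR2HSV);old=cv2.cvtColor(pickle.load(open("w5.pkl","rb"))[2],cv2.COLOR_BGR2HSV);co=pickle.load(open("w5.pkl","rb"))[1]
def edge(h,c,u):
    v=np.array([v for v in range(70) if 95<h[v,u,0]<125 and h[v,u,1]>120 and h[v,u,2]>97]);return plane("wrist",(u,v.max()+.5),.034,c)
for u in(270,300,320,350,370):
    p,q=edge(hsv,ci,u),edge(old,co,u);print(u,((p-q)@[.9953,.0967,0]).round(4))
# plank pose in world, from depth: normal and edges
m=cv2.erode(cv2.inRange(hsv,(5,150,60),(20,255,255)),np.ones((5,5)));m[270:]=0
P=[]
for v,u in np.argwhere(m)[::5]:
    c,q=ray("wrist",(u,v),ci);P.append(c+q*d[v,u]/(np.array(ci["R"])@q)[2])
P=np.array(P);s=np.linalg.lstsq(np.c_[P[:,:2]-P[:,:2].mean(0),np.ones(len(P))],P[:,2],rcond=None)[0];print("world tilt,z top",s)
E
python3 held.py w7.pkl
```

```text
clock: 14.4
tcp_pos: [0.5265, 0.1971, 0.0841]
orientation: [3.133, 0.156, -0.017]
contact_force: [-12.8, -6.0, 2.6]
grip_width: 0.0443
gripper_force: 74.8
clock: 14.9
tcp_pos: [0.5265, 0.197, 0.084]
orientation: [3.133, 0.156, -0.017]
contact_force: [-12.4, -5.8, 2.7]
grip_width: 0.0439
gripper_force: 74.8
[0.52649269 0.19702441 0.08403868] [-12.36443221  -5.78664081   2.71604104]
270 0.0053
300 0.0057
320 0.0057
350 0.0057
370 0.0057
world tilt,z top [ 0.02422465 -0.00063088  0.02783247]
top plane in tool: tiltx,tilty,z0 [-0.01339713 -0.00103896  0.05682852] xy range [ 0.02576287 -0.02293573  0.05356742] [0.0983916  0.02168521 0.05855586]
front end x 0.09890110931204313 left/right edge y=kx+c [ 0.00123336 -0.02340828] [0.00154918 0.02211469] zt 0.027210158468971277
```

View pics/w7.png

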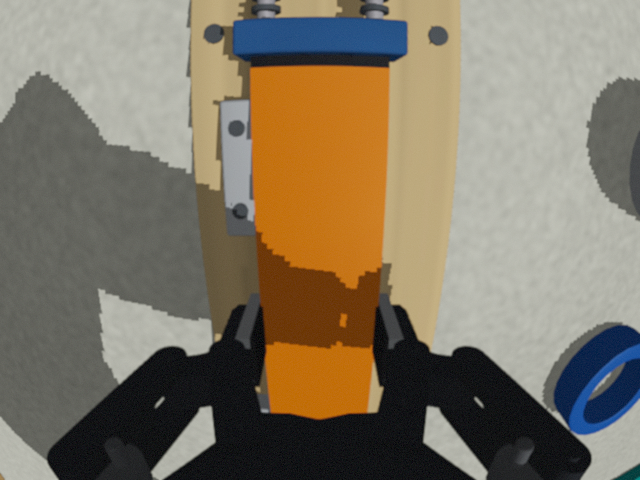

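The plank sits along the fence and its end is in the cap, with the nest pushed in 5.7 mm by the image. The depth fit suggests a small pitch, so I'll check it against the bed in the same image.

Run:
```python
from h import *
import pickle
for f in("w4.pkl","w5.pkl","w7.pkl"):
    o,ci,im,d=pickle.load(open(f,"rb"));hsv=cv2.cvtColor(im,cv2.COLOR_BGR2HSV);R=np.array(ci["R"])
    def fit(m,st):
        P=[]
        for v,u in np.argwhere(m)[::st]:
            if d[v,u]>0:
                c,q=ray("wrist",(u,v),ci);P.append(c+q*d[v,u]/(R@q)[2])
        P=np.array(P);s=np.linalg.lstsq(np.c_[P[:,:2]-[.57,.2],np.ones(len(P))],P[:,2],rcond=None)[0];return s.round(4)
    m=cv2.erode(cv2.inRange(hsv,(5,150,60),(20,255,255)),np.ones((5,5)));m[270:]=0
    b=np.zeros_like(m);b[60:270,400:435]=1
    if f!="w4.pkl":print(f,"bed",fit(b,5))
    print(f,"plank",fit(m,5),o["orientation"].round(4))
    from scipy.spatial.transform import Rotation as Ro
    print(Ro.from_rotvec(o["orientation"]).as_matrix()[2].round(4))
print("wrist clock",r.get_obs()["clock"])
```

```text
w4.pkl plank [-0.0017 -0.0013  0.1501] [ 3.1369  0.1595 -0.0035]
[-2.3e-03  5.0e-04 -1.0e+00]
w5.pkl bed [-0.0005  0.0087  0.0113]
w5.pkl plank [ 0.0006 -0.0001  0.027 ] [ 3.1331  0.1557 -0.0137]
[-0.0089  0.0041 -1.    ]
w7.pkl bed [0.001  0.0001 0.0109]
w7.pkl plank [ 0.0031 -0.0048  0.0273] [ 3.1331  0.1558 -0.0166]
[-0.0108  0.0041 -0.9999]
wrist clock 14.95
```

The plank is flat (0.003 rad) and on the bed. I'll hold the push for about 3 s.

```bash
for i in 1 2 3 4 5 6; do echo '[[[0,0,0,0,0,0],[0,0,0,0,0,0],[0,0,0,0,0,0],[0,0,0,0,0,0],[0,0,0,0,0,0]]]' | python3 -m pendant | grep -E "clock|tcp|contact"; done
python3 - <<'E'
from h import *
import pickle
co=pickle.load(open("w5.pkl","rb"));ci=camera_info("wrist");im,d=grab_frame("wrist");H=lambda i:cv2.cvtColor(i,cv2.COLOR_BGR2HSV)
def edge(h,c,u):
    v=np.array([v for v in range(70) if 95<h[v,u,0]<125 and h[v,u,1]>120 and h[v,u,2]>97]);return plane("wrist",(u,v.max()+.5),.034,c)
print([((edge(H(im),ci,u)-edge(H(co[2]),co[1],u))@[.9953,.0967,0]).round(4) for u in(290,320,350)])
E
```

```text
clock: 15.45
tcp_pos: [0.5265, 0.197, 0.0841]
contact_force: [-11.9, -5.0, 2.5]
clock: 15.95
tcp_pos: [0.5265, 0.1971, 0.0841]
contact_force: [-13.3, -5.7, 2.3]
clock: 16.45
tcp_pos: [0.5265, 0.1971, 0.0841]
contact_force: [-13.1, -4.7, 2.6]
clock: 16.95
tcp_pos: [0.5265, 0.197, 0.0841]
contact_force: [-12.4, -6.3, 3.0]
clock: 17.45
tcp_pos: [0.5265, 0.1971, 0.0841]
contact_force: [-13.3, -6.2, 2.0]
clock: 17.95
tcp_pos: [0.5265, 0.1971, 0.0841]
contact_force: [-12.7, -5.4, 3.5]
[np.float64(0.0057), np.float64(0.0057), np.float64(0.0057)]
```

```bash
python3 -c "
from bench import r
print(r.hand_in())"
```

```text
the job is handed in; nothing more can be done
None
```

The orange plank lies flat on the jig against the fence, still in the gripper, with the nest pushed in about 5.7 mm (roughly 12 N). The push held steady for over 3 s before I handed the job in; the hand-in returned no verdict.

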